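# Scan three sides of a power module and pack it in its case

### The job

Pick up the power module that carries coloured labels and show its labels to the fixed code reader: first red, then blue, then yellow, each held still for a second squarely in front of the middle of the reader's window and almost touching it (5 to 10 mm away); the fingers must not come between label and window, so put the module down and take it the other way round when they would. Then stand it gently upright in the open blue case and close the lid fully. Leave the unlabelled spare module where it stands.

Things in the scene. Friction and masses are not known exactly. Their poses are not given: they have to be found in the camera images.
- module: Power module to scan: aluminium block 60 (x) x 50 (y) x 100 (z) mm, 0.4 kg, black cap, upright on the table. Origin at the centre of its underside. 36 mm square labels, centred 55 mm above the underside: red on the +x side, blue on -x, yellow on +y, none on -y; a stripe of the same colour along the matching edge of its top
- label_red (a point): Centre of the red label, on the module's +x side (30 mm from its axis, 55 mm above its underside); axes as the module's
- label_blue (a point): Centre of the blue label, on the module's -x side (30 mm from its axis, 55 mm above its underside); axes as the module's
- label_yellow (a point): Centre of the yellow label, on the module's +y side (25 mm from its axis, 55 mm above its underside); axes as the module's
- spare: Spare module of the same shape and size without coloured labels or stripes, standing upright; origin at the centre of its underside
- reader: Fixed code reader: white head with a flat upright front 100 mm wide, 115 to 205 mm above the table, on a 40 mm post as high as the head (its centre 105 mm behind the front) with a dark foot plate 14 mm thick, 120 mm wide, 10 to 160 mm behind the front. A green line on its top points to the window. Origin on the table, 30 mm behind the front; the window looks along its -x axis
- window (a point): Centre of the reader's window (black pane 54 x 48 mm in a green frame, with a thin red line across), on the flat front, 160 mm above the table; axes as the reader's, so the window looks along -x
- case: Blue open-topped transit case fixed to the table, 160 x 160 x 115 mm high, walls and floor 5 mm. Origin at the centre of its underside; the lid's hinge is along the rim on its +x side
- case_in (a point): Centre of the case's inner floor, 5 mm above the table; axes as the case's
- case_lid (a joint): Angle of the case's lid in rad: 0 shut, 1.75 standing open (a little past upright, leaning outwards). The lid is a 160 x 160 x 8 mm blue plate; it falls shut by itself once pushed below 1.5
- case_lid_hinge (a point): Middle of the lid's hinge line, on the case's rim, on its +x side, about 115 mm above the table; axes as the lid's
- case_lid_handle (a point): Black knob on the lid's outer face, near the edge farthest from the hinge; this point is on the knob
Not all that is in view belongs to the job. What is shaped like the case but turquoise is not meant.

How it is judged:
By the outcome, as a careful person would: the job done as asked, in the order asked, and still so for the second after the job is handed in, with the robot touching nothing.
It also fails if it takes over 72 s, if anything falls off the work surface, if the arm or the gripper's body presses on something with over 40 N, if the wrist force passes 120 N, or if a joint passes its speed limit or range.

### The arm

A 6-joint arm with a two-finger parallel gripper is mounted at the origin on the work surface. World frame = base frame: x ahead of the robot, y to its left, z up, the work surface at z = 0. Lengths are in m, angles in degrees, forces in N, time in s.
With the tool pointing down it reaches from about 0.3 to 0.85 m from the base axis. Payload 5.4 kg.
Tool frame: the origin (TCP) lies at the very end of the fingers, on their centre line; the grasp point (between the pads) lies 19 mm behind it; y points along the fingers, x is the direction in which the jaws open and shut, and the axes are right-handed (so a half turn about y gives the same grasp; the last joint's range is limited). The gripper opens to 85 mm and grips with 20 to 120 N. Pads are 22 mm wide; open, the fingers measure 114 mm over their backs; the gripper's body (76 mm by 85 mm) begins 54 mm behind the grasp point. The pads swing forward as they close: fully open they stand 13 mm farther back than shut.
Start: joints at [61.53, 9.076, 91.501, -0, 79.423, -12.038], TCP at [0.163, 0.551, 0.201] pointing down, gripper open.
Joint ranges: [-166.64, 166.64], [-54.1, 131.32], [10.49, 154.53], [-73.88, 253.88], [9.74, 151.15], [-171.62, 171.62]. Speed limits (degrees/s): [147.25, 147.25, 180, 180, 180, 180].

### API

Orientations are given as a 3x3 rotation matrix whose columns are the frame's x, y, z axes.
In Python, from plant import ctrl, vision gives the robot as it stands. The module is installed in compiled form; this text tells all that it offers. Calls block until the motion is done:
- ctrl.movep(position, orientation): joint-space move of the TCP to a pose.
- ctrl.move_l(position, vel=0.15, ori=None, until_force=None): straight line of the TCP; ori=None keeps the orientation; vel is the mean speed in m/s. With until_force (N) it stops when the force on the tool has changed by that much, and returns True; else False.
- ctrl.move_joints(angles): joint-space move.
- ctrl.open_gripper() and ctrl.grasp(): open the fingers fully, or close them until they stop; the grip force is fixed at half the most.
- ctrl.sleep(seconds).
- ctrl.solve_ik(position, orientation): joint angles nearest the present ones, or None.
- ctrl.read_state(): the state.
- vision.capture(name): name is "scene" or "top"; returns the picture (480x640x3 uint8, blue, green, red); there is no depth.
- vision.camera_params(name): a dict with "intrinsics" (3x3 intrinsics, pixels), "eye" and "orientation" of the camera in the world. Camera axes: x right, y up, looking along -z (the intrinsics and any distortion apply to the point x, -y, -z); pixel columns grow to the right and rows downward; lengths in m; the calibration is good to about 2 mm. A picture is of the moment at which its call begins. camera_params takes no time and is no camera call.
A pose or a line that the arm cannot do raises ctrl.PlanningError and nothing moves.
- ctrl.finish_job(): hands the job in, once; it reports no verdict.
The state is a dict: "time_s": time; "joint_positions": joint angles; "joint_vel": joint speeds; "tau": joint torques, N m; "tool_pos": TCP position; "tcp_rot": TCP orientation; "wrist_force": force on the tool from outside, world axes, zero at the start; "torque": the same for the moment, N m; "opening": finger opening in m.
Only numpy, scipy, OpenCV 4.12 (cv2) and the standard library are available. Lean on these libraries where they do the work, as an engineer would, in place of code of your own. Each camera call takes 0.05 s, during which the arm holds its last target.

## Working session

There is one attempt and no reset: what is moved stays moved. The work goes in short steps, each a Python script; the robot and the scene stay as the last script left them, time stands still between calls to the robot, and variables do not carry over. Pictures are saved under pics/ and viewed, and the job is handed in when it is done.

```bash
mkdir -p pics; ls
python3 - <<'E'
from plant import ctrl, vision
import cv2
for n in ("scene","top"):
    im=vision.capture(n); cv2.imwrite(f"pics/{n}0.png",im)
    print(n,vision.camera_params(n))
print(ctrl.read_state())
E
```

```text
pics
scene {'intrinsics': array([[587.05952842,   0.        , 310.49977722],
       [  0.        , 587.05952842, 250.93327985],
       [  0.        ,   0.        ,   1.        ]]), 'eye': array([ 1.04764562, -0.43131045,  1.12623484]), 'orientation': array([[ 0.5996677 , -0.65120254,  0.46511709],
       [ 0.8002483 ,  0.4871461 , -0.34970178],
       [ 0.00114671,  0.58191402,  0.81324951]])}
top {'intrinsics': array([[452.3413869 ,   0.        , 323.60704797],
       [  0.        , 452.3413869 , 242.12028194],
       [  0.        ,   0.        ,   1.        ]]), 'eye': array([ 0.26495596, -0.0090639 ,  1.03826502]), 'orientation': array([[ 1.33893396e-01,  9.68546052e-01, -2.09740563e-01],
       [-9.90995473e-01,  1.31015814e-01, -2.76193601e-02],
       [ 7.28708522e-04,  2.11549999e-01,  9.77366905e-01]])}
{'time_s': 0.1, 'joint_positions': array([ 6.15300737e+01,  9.11351255e+00,  9.15642710e+01, -1.24559779e-03,
        7.94234054e+01, -1.20380813e+01]), 'joint_vel': array([ 0.02571286, -0.09540236, -0.28123385,  0.10028366, -0.00538031,
        0.08196585]), 'tau': array([-3.44992013e-04, -3.96991789e+01, -3.32337177e+01, -3.33561220e-04,
        4.19630465e-03,  2.19019546e-05]), 'tool_pos': array([0.16239289, 0.55097243, 0.20047755]), 'tcp_rot': array([[ 2.82870043e-01, -8.23099367e-04, -9.59157892e-01],
       [ 9.59156682e-01, -1.56269001e-03,  2.82871027e-01],
       [-1.73169741e-03, -9.99998440e-01,  3.47443068e-04]]), 'wrist_force': array([-0.38700127, -0.02790248, -0.3335886 ]), 'torque': array([-0.01406537,  0.01816128, -0.02702109]), 'opening': 0.08537551003069432}
```

View pics/scene0.png

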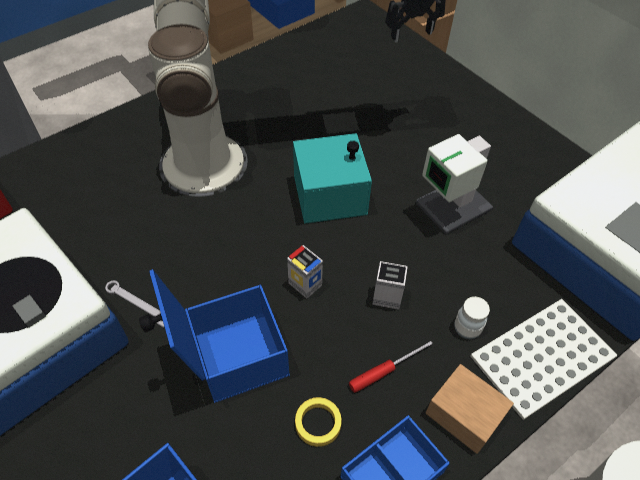

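View pics/top0.png

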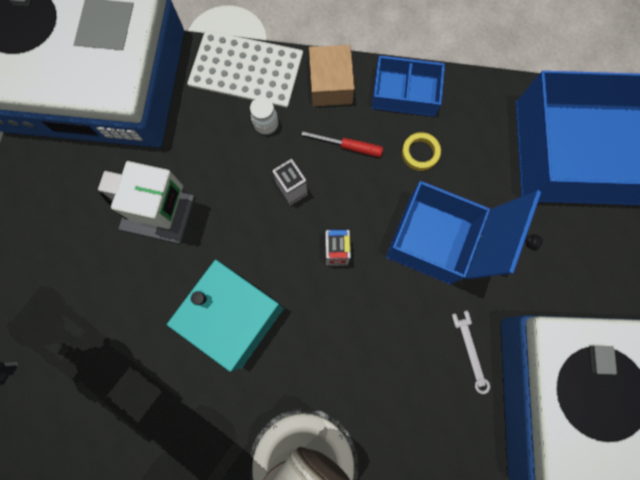

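```bash
cat > h.py <<'E'
import numpy as np, cv2
from plant import ctrl, vision
P={n:vision.camera_params(n) for n in("scene","top")}
def proj(n,X):
    p=P[n]; X=np.atleast_2d(X); c=(X-p["eye"])@p["orientation"]
    c=np.c_[c[:,0],-c[:,1],-c[:,2]]; u=c@p["intrinsics"].T
    return u[:,:2]/u[:,2:]
def unproj(n,uv,z):
    p=P[n]; uv=np.atleast_2d(np.array(uv,float)); d=np.c_[uv,np.ones(len(uv))]@np.linalg.inv(p["intrinsics"]).T
    d=np.c_[d[:,0],-d[:,1],-d[:,2]]@p["orientation"].T
    return p["eye"]+d*((z-p["eye"][2])/d[:,2])[:,None]
def crop(im,x0,y0,x1,y1,s,name):
    cv2.imwrite("pics/"+name,cv2.resize(im[y0:y1,x0:x1],None,fx=s,fy=s,interpolation=cv2.INTER_CUBIC))
E
python3 - <<'E'
from h import *
t=cv2.imread("pics/top0.png");s=cv2.imread("pics/scene0.png")
a=cv2.resize(t[225:275,315:365],None,fx=8,fy=8,interpolation=cv2.INTER_CUBIC)
b=cv2.resize(s[235:305,270:340],(400,400),interpolation=cv2.INTER_CUBIC)
cv2.imwrite("pics/mod.png",np.hstack([a,b]))
a=cv2.resize(t[155:245,95:195],None,fx=4,fy=4,interpolation=cv2.INTER_CUBIC)
b=cv2.resize(s[125:235,405:505],(400,360),interpolation=cv2.INTER_CUBIC)
cv2.imwrite("pics/rd.png",np.hstack([a,b]))
a=cv2.resize(t[170:295,375:555],(540,375),interpolation=cv2.INTER_CUBIC)
b=cv2.resize(s[260:410,130:300],(255,225),interpolation=cv2.INTER_CUBIC)
crop(t,375,170,555,295,4,"case_t.png");crop(s,130,260,300,410,4,"case_s.png")
for n,uv,z in [("top",(338,247),.1),("scene",(304,255),.1),("top",(290,168),.1),("top",(150,190),.2),("top",(440,230),.0)]:
    print(n,uv,unproj(n,uv,z))
E
```

```text
top (338, 247) [[ 0.45991428 -0.01416528  0.1       ]]
scene (304, 255) [[ 0.46094863 -0.00756975  0.1       ]]
top (290, 168) [[0.62174595 0.11306571 0.1       ]]
top (150, 190) [[0.50233985 0.36295314 0.2       ]]
top (440, 230) [[ 0.55366274 -0.24831137  0.        ]]
```

View pics/mod.png

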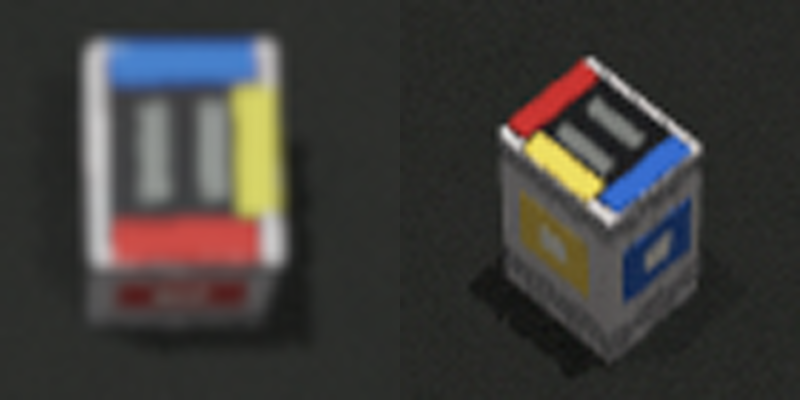

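View pics/rd.png

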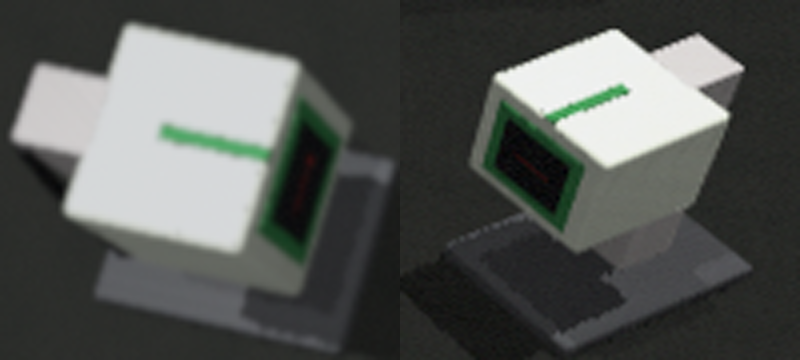

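View pics/case_t.png

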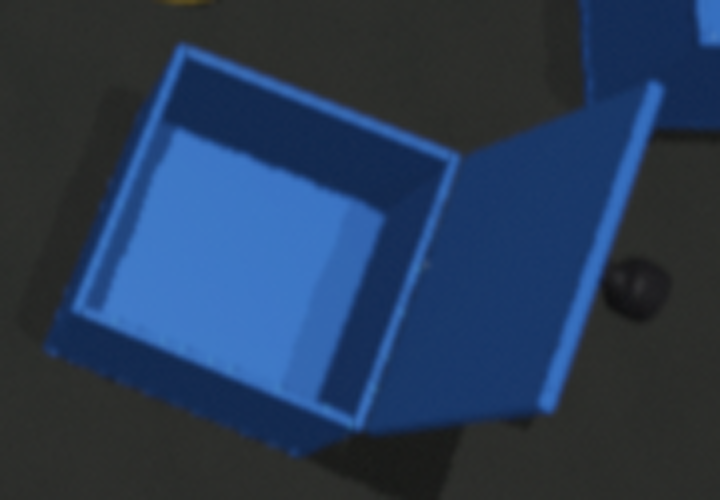

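View pics/case_s.png

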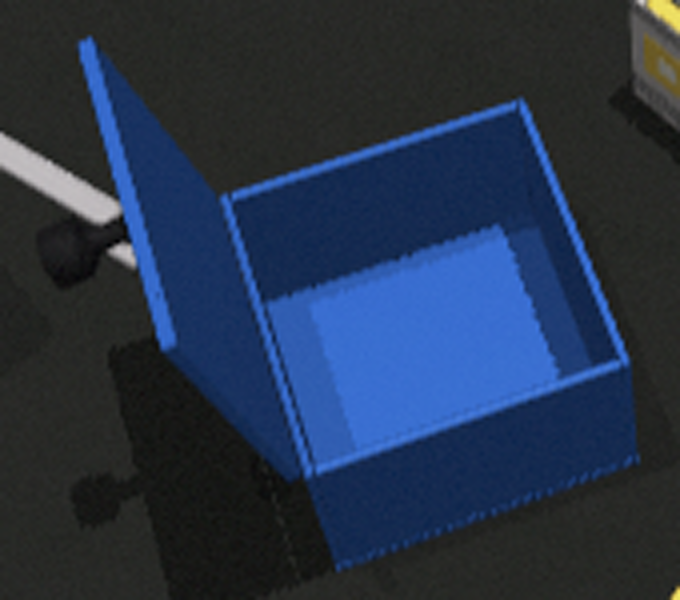

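Candidates: labelled module at scene (304,271) / top (338,247), with red, yellow and blue stripes. Spare at scene (391,284) / top (290,182), grey only. Blue case with its lid open at scene (235,340) / top (440,230). Turquoise lookalike at scene (333,177), not meant. There are also blue bins at top (408,85) and (590,135), which have no lid. The crops confirm the choices, so next I fit the poses.

```bash
cat > fit.py <<'E'
from h import *
from scipy.optimize import least_squares
def px(c,s,o):
    s=np.broadcast_to(s,2); return (np.array(c,float)+.5)/s-.5+np.array(o)
def pose(p,m):
    c,s=np.cos(p[2]),np.sin(p[2]); m=np.array(m,float)
    return np.c_[p[0]+c*m[:,0]-s*m[:,1],p[1]+s*m[:,0]+c*m[:,1],m[:,2]+(p[3] if len(p)>3 else 0)]
def fit(obs,p0,lab=''):
    # obs: list (cam, pts model mm, px)
    f=lambda p: np.concatenate([(proj(n,pose(p,np.array(m)/1000))-uv).ravel() for n,m,uv in obs])
    r=least_squares(f,p0)
    print(lab,r.x[:2].round(4),np.degrees(r.x[2]).round(2),r.x[3:],'rms px',np.sqrt(np.mean(r.fun**2)).round(2))
    return r.x
def both(obs,p0,lab):
    for i in range(len(obs)): fit([obs[i]],p0,lab+' '+obs[i][0])
    return fit(obs,p0,lab+' both')
E
cat > fit0.py <<'E'
from fit import *
s7=400/70
M=[("top",[(-30,-25,100),(-30,25,100),(30,25,100),(30,-25,100)],px([(85,38),(280,38),(288,268),(88,268)],8,(315,225))),
("scene",[(30,-25,100),(-30,-25,100),(-30,25,100),(30,25,100),(-30,25,0)],px([(590-400,57),(700-400,150),(612-400,228),(500-400,128),(212,362)],s7,(270,235)))]
both(M,[.46,-.01,3.14],'module')
sr=(4,360/110)
R=[("top",[(-30,-50,205),(-30,50,205),(-30,-50,115),(-30,50,115)],px([(300,60),(243,252),(350,125),(303,292)],4,(95,155))),
("scene",[(-30,-50,205),(-30,50,205),(-30,-50,115),(-30,50,115)],px([(210,165),(95,75),(172,250),(72,165)],sr,(405,125)))]
both(R,[.5,.33,1.5],'reader')
C=[("top",[(80,80,115),(-80,80,115),(80,-80,115),(-80,-80,115),(-80,-80,0),(80,-80,0)],px([(458,155),(180,45),(358,430),(75,310),(45,350),(298,455)],4,(375,170))),
("scene",[(80,80,115),(80,-80,115),(-80,-80,115),(-80,80,115),(-80,80,0),(80,80,0)],px([(310,472),(228,197),(522,102),(630,362),(640,462),(338,568)],4,(130,260)))]
both(C,[.55,-.22,-1.6],'case')
E
python3 fit0.py
```

```text
module top [ 0.4671 -0.0126] 188.28 [] rms px 0.56
module scene [ 0.4699 -0.0124] 188.12 [] rms px 0.56
module both [ 0.4685 -0.0124] 188.32 [] rms px 0.71
reader top [0.4997 0.3662] 86.26 [] rms px 0.78
reader scene [0.5023 0.3682] 83.72 [] rms px 0.87
reader both [0.5009 0.367 ] 85.3 [] rms px 0.98
case top [ 0.5274 -0.2247] -105.43 [] rms px 0.6
case scene [ 0.53   -0.2238] -105.73 [] rms px 1.07
case both [ 0.5287 -0.2243] -105.49 [] rms px 0.98
```

Run:
```python
from h import *
t=cv2.imread("pics/top0.png");s=cv2.imread("pics/scene0.png")
crop(t,95,155,200,245,6,"rt.png");crop(s,410,125,500,235,5,"rs.png")
```

```text
(no output)
```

View pics/rt.png

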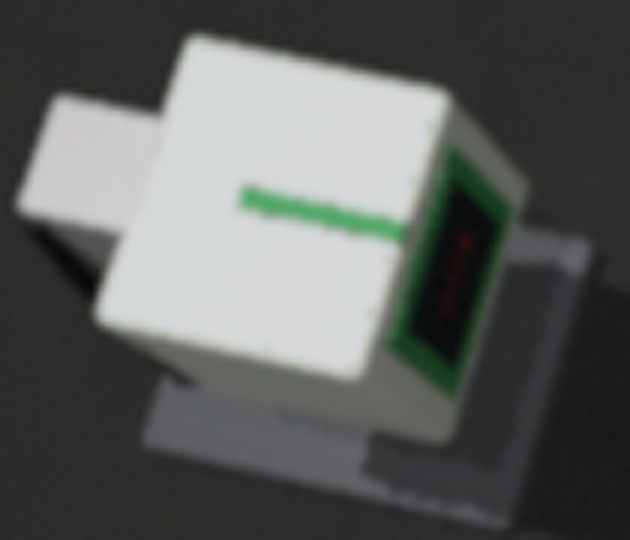

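View pics/rs.png

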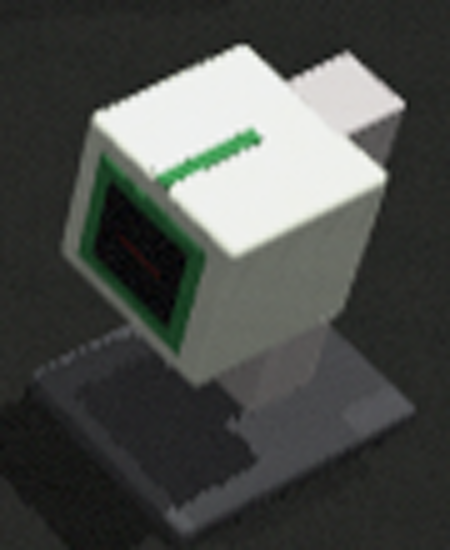

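```bash
cat > fit1.py <<'E'
from fit import *
T=px([(453,88),(363,380),(532,190),(447,443),(190,35),(97,320),(57,95),(17,212),(597,240),(507,522),(145,445)],6,(95,155))
def mT(D): return [(-30,-50,205),(-30,50,205),(-30,-50,115),(-30,50,115),(D,-50,205),(D,50,205),(95,-20,205),(95,20,205),(-20,-60,14),(-20,60,10),(130,60,14)]
S=px([(235,257),(93,118),(195,385),(65,250),(385,178),(243,43),(405,103),(350,50),(180,520),(35,375),(415,408)],5,(410,125))
def mS(D): return [(-30,-50,205),(-30,50,205),(-30,-50,115),(-30,50,115),(D,-50,205),(D,50,205),(95,-20,205),(95,20,205),(-20,-60,14),(-20,60,14),(130,-60,14)]
for cams in ("t","s","ts"):
    def f(p):
        r=[]
        if "t" in cams: r.append(proj("top",pose(p[:3],np.array(mT(p[3]))/1000))-T)
        if "s" in cams: r.append(proj("scene",pose(p[:3],np.array(mS(p[3]))/1000))-S)
        return np.vstack(r).ravel()
    r=least_squares(f,[.5,.37,1.5,70],loss='soft_l1',x_scale=[.01,.01,.01,10]); print(cams,r.x[:2].round(4),np.degrees(r.x[2]).round(2),r.x[3].round(1)); print(r.fun.reshape(-1,2).round(1).tolist())
E
python3 fit1.py
```

```text
t [0.5001 0.3655] 85.02 58.4
[[-0.2, 0.3], [-0.4, -0.1], [0.5, -1.3], [1.2, 0.7], [0.4, -0.3], [-0.3, 0.1], [-0.2, -0.0], [-0.1, -0.5], [-0.3, -0.1], [0.8, 1.5], [-1.3, 0.2]]
s [0.5019 0.3665] 84.6 55.3
[[0.0, -0.6], [-0.8, -1.3], [-0.1, 1.3], [-1.4, 0.3], [0.6, 0.1], [-0.8, -0.3], [1.1, -0.0], [0.1, -0.2], [0.7, 2.8], [-1.0, -0.9], [1.3, 0.0]]
ts [0.5008 0.366 ] 84.92 57.5
[[-0.3, -0.1], [-0.6, -0.5], [0.4, -1.6], [1.0, 0.3], [0.7, -0.6], [-0.0, -0.3], [-0.3, -0.5], [-0.2, -1.0], [-0.4, -0.4], [0.6, 1.2], [-1.4, -0.3], [-0.4, -0.8], [-1.3, -1.4], [-0.5, 1.1], [-2.0, 0.2], [0.8, -0.6], [-0.8, -0.8], [0.5, -0.3], [-0.6, -0.4], [0.3, 2.6], [-1.5, -1.0], [0.7, -0.4]]
```

```bash
cat >> h.py <<'E'
def Rt(phi):
    a=np.radians(phi); c,s=np.cos(a),np.sin(a)
    return np.array([[c,0,-s],[s,0,c],[0,-1,0]])
MOD=np.array([.4685,-.0124]);MY=188.3
RD=np.array([.5005,.366]);RY=84.9
CA=np.array([.5287,-.2243]);CY=-105.5
def ux(d): a=np.radians(d); return np.array([np.cos(a),np.sin(a)])
WIN=RD-.03*ux(RY)
E
python3 - <<'E'
from h import *
def t(l,xy,z,phi):
    q=ctrl.solve_ik([*xy,z],Rt(phi)); print(l,round(phi%360,1),None if q is None else np.round(q,0))
for k in (0,180):
    t('grasp',MOD,.053,MY+90+k)
    t('red',WIN-.04*ux(RY),.158,RY+90+k)
    t('redback',WIN-.14*ux(RY),.158,RY+90+k)
    t('blue',WIN-.04*ux(RY),.158,RY+270+k)
    t('yelgrasp',MOD,.053,RY-90+k)
    t('yel',WIN-.035*ux(RY),.158,RY-90+k)
    for j in (0,90): t('case',CA,.06,CY+j+k); t('caseup',CA,.25,CY+j+k)
    t('lid',CA+.15*ux(CY),.27,CY+90+k)
    t('lid0',CA+.2*ux(CY),.27,CY+k)
E
```

```text
grasp 278.3 [-16.   3. 116.  -0.  61.  65.]
red 174.9 [  19.   11.   94.    0.   75. -156.]
redback 174.9 [   9.    4.  102.    0.   74. -166.]
blue 354.9 [19. 11. 94. -0. 75. 24.]
yelgrasp 354.9 [-16.   3. 116.  -0.  61. -11.]
yel 354.9 [19. 12. 94. -0. 75. 24.]
case 254.5 [-35.  18.  98.  -0.  64.  70.]
caseup 254.5 [-35.   7.  88.  -0.  85.  70.]
case 344.5 [-35.  18.  98.  -0.  64. -20.]
caseup 344.5 [-35.   7.  88.  -0.  85. -20.]
lid 344.5 [-48.  13.  80.  -0.  88. -33.]
lid0 254.5 [-52.  16.  76.  -0.  88.  53.]
grasp 98.3 [ -16.    3.  116.   -0.   61. -115.]
red 354.9 [19. 11. 94. -0. 75. 24.]
redback 354.9 [  9.   4. 102.  -0.  74.  14.]
blue 174.9 [  19.   11.   94.    0.   75. -156.]
yelgrasp 174.9 [-16.   3. 116.  -0.  61. 169.]
yel 174.9 [  19.   12.   94.    0.   75. -156.]
case 74.5 [ -35.   18.   98.   -0.   64. -110.]
caseup 74.5 [ -35.    7.   88.   -0.   85. -110.]
case 164.5 [-35.  18.  98.  -0.  64. 160.]
caseup 164.5 [-35.   7.  88.  -0.  85. 160.]
lid 164.5 [-48.  13.  80.  -0.  88. 147.]
lid0 74.5 [ -52.   16.   76.   -0.   88. -127.]
```

Run:
```python
from h import *
print("turq",unproj("top",[(280,303),(217,262),(168,322),(233,370)],.115).round(3).tolist())
ctrl.move_l([.163,.5,.36],vel=.25)
phi=MY-90
ctrl.movep([*MOD,.25],Rt(phi)); s=ctrl.read_state();print(s["time_s"],s["tool_pos"],s["joint_positions"].round(1))
im=vision.capture("scene");crop(im,200,120,480,320,2.8,"pre_s.png")
im=vision.capture("top");crop(im,220,120,440,300,3,"pre_t.png")
```

```text
turq [[0.326, 0.088, 0.115], [0.392, 0.23, 0.115], [0.258, 0.305, 0.115], [0.184, 0.159, 0.115]]
3.0917 [ 0.4685929  -0.01180162  0.25007956] [ -16.3   -8.9  104.     0.    84.9 -114.6]
```

View pics/pre_s.png

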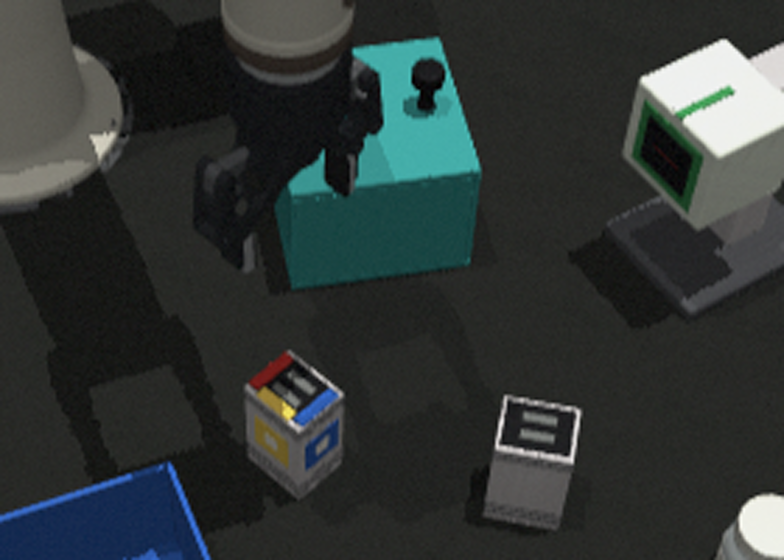

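The picture shows the gripper above the labelled module (crop (295,425)), with the jaws spanning the yellow and blank sides. The spare at (533,460) is clear, so I descend and grasp.

Run:
```python
from h import *
phi=MY-90
print(ctrl.move_l([*MOD,.053],vel=.1,until_force=8))
s=ctrl.read_state();print(s["tool_pos"],s["wrist_force"])
ctrl.grasp(); s=ctrl.read_state();print(s["time_s"],s["opening"],s["wrist_force"])
ctrl.move_l([*MOD,.2],vel=.1); ctrl.sleep(.2)
s=ctrl.read_state();print(s["time_s"],s["tool_pos"],s["opening"],s["wrist_force"])
im=vision.capture("scene");crop(im,200,120,480,320,2.8,"g_s.png")
# go before reader, gap ~60
p=WIN-(.03+.09)*ux(RY)
ctrl.movep([*p,.28],Rt(RY-90))
ctrl.move_l([*p,.158],vel=.15)
p=WIN-(.03+.02)*ux(RY); ctrl.move_l([*p,.158],vel=.08); ctrl.sleep(.3)
s=ctrl.read_state();print(s["time_s"],s["tool_pos"],s["joint_positions"].round(1))
im=vision.capture("scene");cv2.imwrite("pics/r1s_full.png",im);crop(im,350,90,510,240,5,"r1s.png")
im=vision.capture("top");cv2.imwrite("pics/r1t_full.png",im);crop(im,90,140,270,270,4,"r1t.png")
```

```text
False
[ 0.46894508 -0.01251816  0.05348338] [ 0.19273631 -0.17196802 -0.2394242 ]
5.7417 0.048340412395595465 [-1.05116647  2.99333423  5.77137458]
7.5583 [ 0.46826732 -0.01234374  0.19959668] 0.04871696655983617 [ 0.33585877  0.01601832 -3.6331103 ]
11.8667 [0.49344402 0.28603188 0.15805189] [18.  10.4 95.   0.  74.6 23.1]
```

View pics/g_s.png

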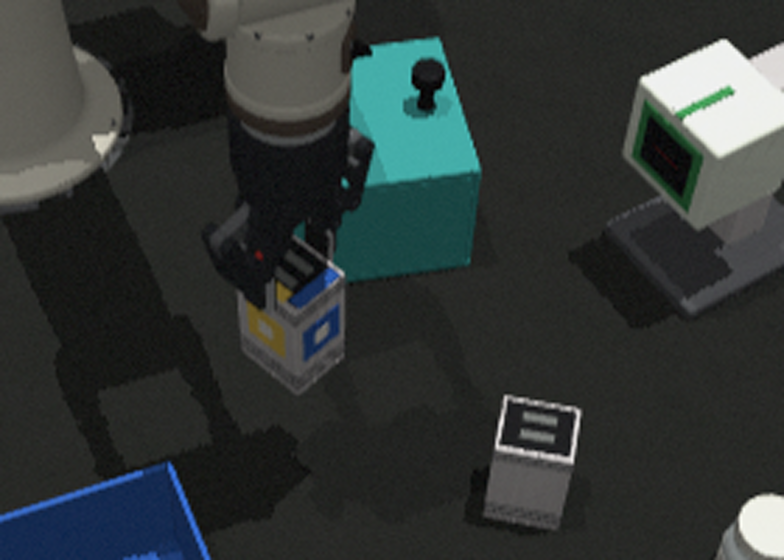

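View pics/r1s.png

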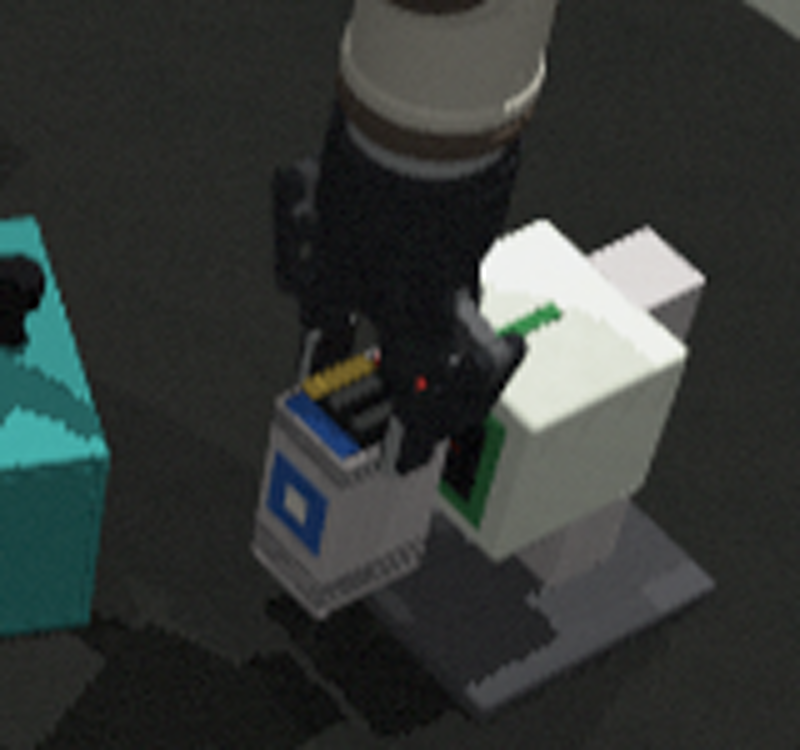

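View pics/r1t.png

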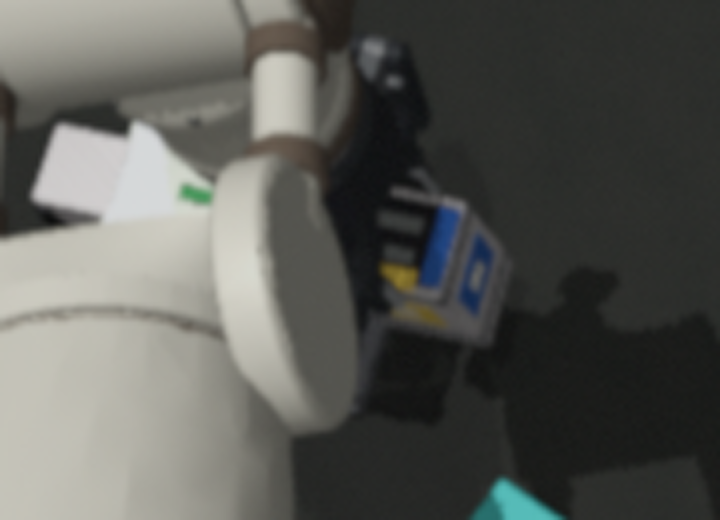

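```bash
cat > f2.py <<'E'
from fit import *
O=[("scene",[(-30,25,100),(-30,-25,100),(-30,25,0),(-30,-25,0),(30,-25,0)],px([(277,395),(358,470),(252,548),(320,615),(418,570)],5,(350,90))),
("top",[(-30,-25,100),(-30,25,100),(-30,-25,0),(-30,25,0)],px([(468,198),(438,300),(513,262),(490,345)],4,(90,140)))]
both(O,[.493,.286,1.48,.105],'m')
pred=[.4934,.2860,np.radians(84.9),.105]
for n,m,uv in O: print(n,(proj(n,pose(pred,np.array(m)/1000))-uv).round(1).tolist())
E
python3 f2.py
python3 - <<'E'
from fit import *
s=cv2.imread("pics/r1s_full.png")
pts=np.array([(x,y,z) for x in(-30,30) for y in(-25,25) for z in(0,100)])/1000
rp=[*RD,np.radians(RY)]
def draw(im,n,P3,col):
    k=8
    for p in proj(n,P3):
        cv2.drawMarker(im,tuple(int(round((v-o+.5)*k)) for v,o in zip(p,(385,130))),col,cv2.MARKER_CROSS,16,1)
im=cv2.resize(s[130:205,385:475],None,fx=8,fy=8,interpolation=cv2.INTER_CUBIC)
draw(im,"scene",pose([.4934,.2860,np.radians(84.9),.105],pts),(0,255,255))
draw(im,"scene",pose(rp,np.array([(-30,y,z) for y in(-50,50,-27,27) for z in (115,205,136,184)])/1000),(0,0,255))
cv2.imwrite("pics/ov.png",im)
E
```

```text
m scene [0.491  0.2932] 85.7 [0.0949704] rms px 0.65
m top [0.495  0.2861] 85.17 [0.1012438] rms px 0.47
m both [0.4951 0.2867] 85.58 [0.10249054] rms px 0.69
scene [[-0.5, -0.9], [-2.3, -1.1], [-1.2, -1.0], [-1.5, 0.0], [-0.0, -1.7]]
top [[-0.8, 0.8], [-0.5, -0.4], [-0.2, -0.1], [-0.8, 1.1]]
```

View pics/ov.png

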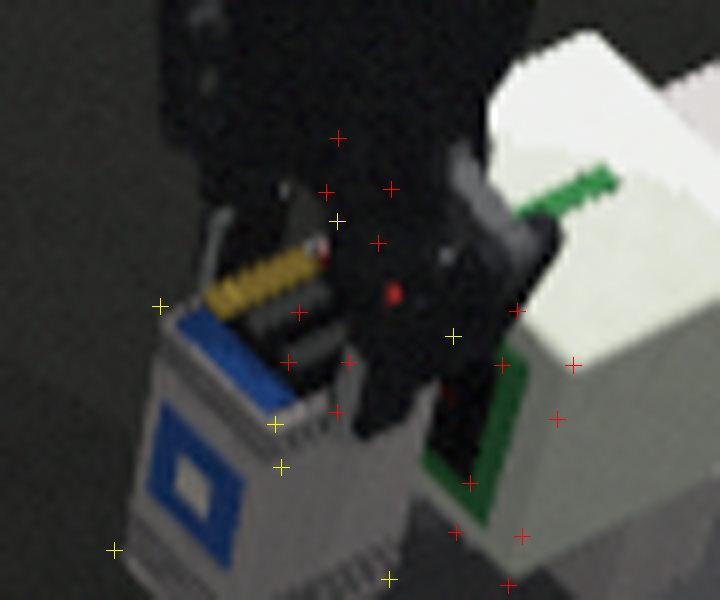

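Module held (opening 48 mm, weight 3.6 N). The images put the red gap at about 19.5 mm, with the module about 1.4 mm to the side of the window axis. I correct this, go to 7.5 mm, hold and measure again.

```bash
cat >> h.py <<'E'
RD=RD+np.array([-.0014,.0001]); WIN=RD-.03*ux(RY)
E
python3 - <<'E'
from h import *
p=WIN-(.03+.0082)*ux(RY); ctrl.move_l([*p,.158],vel=.03); ctrl.sleep(1.4)
s=ctrl.read_state();print(s["time_s"],s["tool_pos"],p,s["wrist_force"])
im=vision.capture("scene");cv2.imwrite("pics/r2s_full.png",im);crop(im,385,130,475,220,7,"r2s.png")
im=vision.capture("top");cv2.imwrite("pics/r2t_full.png",im)
E
```

```text
13.9083 [0.49302685 0.29816582 0.157993  ] [0.49303741 0.29817   ] [ 0.74971101 -0.12784194 -4.15920313]
```

View pics/r2s.png

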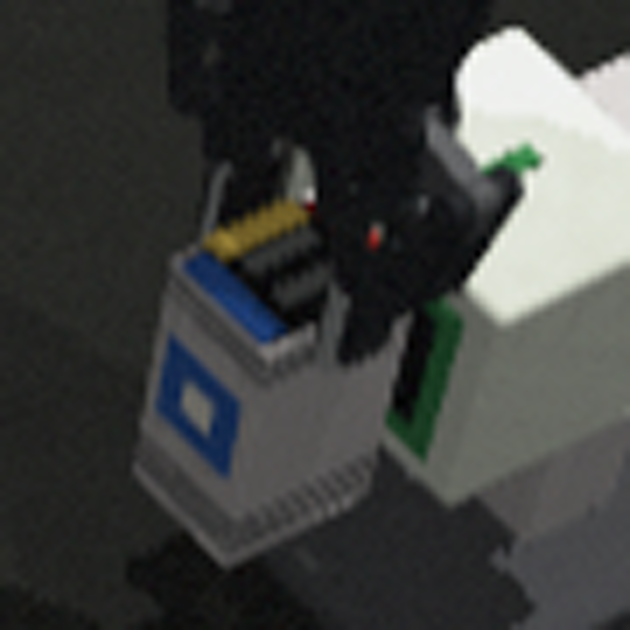

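```bash
cat > rel.py <<'E'
from fit import *
# reader, fixed yaw/z, front corners only, per camera (clicked in fit1)
T=px([(453,88),(363,380),(532,190),(447,443)],6,(95,155))
S=px([(235,257),(93,118),(195,385),(65,250)],5,(410,125))
F=np.array([(-30,-50,205),(-30,50,205),(-30,-50,115),(-30,50,115)])/1000
def fx(n,m,uv,yaw,z,p0):
    f=lambda p:(proj(n,pose([p[0],p[1],np.radians(yaw),z],m))-uv).ravel()
    r=least_squares(f,p0); return r.x, np.abs(r.fun).max()
def rel(n,m,uv,yaw,face,z=.105):
    rp,e1=fx(n,F,{"top":T,"scene":S}[n],84.9,0,[.5,.36])
    mp,e2=fx(n,np.array(m)/1000,uv,yaw,z,[.49,.29])
    d=rp-mp; u=ux(84.9); v=np.array([-u[1],u[0]])
    print(n,'reader',rp.round(4),'mod',mp.round(4),'gap mm',((d@u-.03-face)*1000).round(2),'lateral (module minus reader, reader y)',(-d@v*1000).round(2),'maxres',e1.round(2),e2.round(2))
if __name__=="__main__":
    rel("scene",[(-30,-25,0),(-30,25,0),(-30,25,100),(30,-25,0)],px([(228,567),(135,468),(168,262),(370,495)],7,(385,130)),84.9,.03)
    t=cv2.imread("pics/r2t_full.png"); crop(t,160,170,230,240,8,"r2t.png")
E
python3 rel.py
```

```text
scene reader [0.5027 0.3674] mod [0.4962 0.2973] gap mm 10.37 lateral (module minus reader, reader y) 0.2 maxres 1.29 0.83
```

View pics/r2t.png

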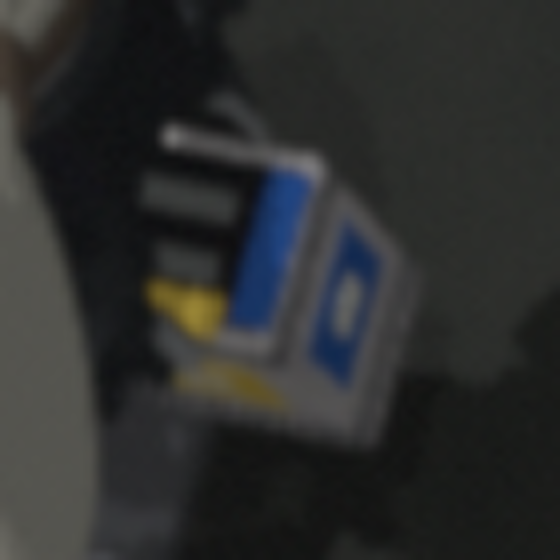

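```bash
cat > edge.py <<'E'
from fit import *
def grad(im):
    g=cv2.GaussianBlur(im.astype(np.float32),(0,0),.8)
    gx=np.stack([cv2.Sobel(g[...,i],cv2.CV_32F,1,0) for i in range(3)],-1); gy=np.stack([cv2.Sobel(g[...,i],cv2.CV_32F,0,1) for i in range(3)],-1)
    return gx,gy
def score(n,G,edges,p):
    s=0
    for a,b in edges:
        P=pose(p,np.linspace(a,b,30)/1000); uv=proj(n,P).astype(np.float32)
        d=uv[-1]-uv[0]; L=np.linalg.norm(d); nn=np.array([-d[1],d[0]])/L
        g=[cv2.remap(np.ascontiguousarray(G[0][...,i]),uv[:,0].copy(),uv[:,1].copy(),cv2.INTER_LINEAR).ravel()*nn[0]+cv2.remap(np.ascontiguousarray(G[1][...,i]),uv[:,0].copy(),uv[:,1].copy(),cv2.INTER_LINEAR).ravel()*nn[1] for i in range(3)]
        v=np.abs(np.array(g).mean(1)).max(); s+=L*min(v,60)**.7
    return s
from scipy.optimize import minimize
def efit(n,im,edges,yaw,z,p0,fityaw=False):
    G=grad(im); best=None
    for dx in np.arange(-4,4.1,1):
        for dy in np.arange(-4,4.1,1):
            p=[p0[0]+dx/1000,p0[1]+dy/1000,np.radians(yaw),z]; v=score(n,G,edges,p)
            if best is None or v>best[0]: best=(v,p)
    p=best[1]
    if fityaw: f=lambda q:-score(n,G,edges,[q[0]/1000,q[1]/1000,q[2]/100,z]); x0=[p[0]*1e3,p[1]*1e3,p[2]*100]
    else: f=lambda q:-score(n,G,edges,[q[0]/1000,q[1]/1000,p[2],z]); x0=[p[0]*1e3,p[1]*1e3]
    r=minimize(f,x0,method='Nelder-Mead',options=dict(initial_simplex=np.array([x0]+[np.array(x0)+.7*e for e in np.eye(len(x0))]),xatol=.02))
    return r.x[:2]/1000, (np.degrees(r.x[2]/100) if fityaw else yaw)
A=np.array
RE=[(A(a,float),A(b,float)) for a,b in [((-30,-50,205),(-30,50,205)),((-30,-50,115),(-30,50,115)),((-30,-50,115),(-30,-50,205)),((-30,50,115),(-30,50,205)),((-30,-50,205),(55,-50,205)),((-30,50,205),(55,50,205)),
 ((-20,-60,14),(-20,60,14)),((-30,-27,136),(-30,27,136)),((-30,-27,184),(-30,27,184)),((-30,-27,136),(-30,-27,184)),((-30,27,136),(-30,27,184))]]
_rc={}
def reader(n,fy=False):
    if (n,fy) not in _rc: _rc[n,fy]=efit(n,cv2.imread(f"pics/{n}0.png"),RE,84.9,0,[.501,.366],fy)
    return _rc[n,fy]
def rel2(n,im,edges,yaw,face,z=.105,p0=(.494,.297)):
    rp,_=reader(n); mp,_=efit(n,im,[(A(a,float),A(b,float)) for a,b in edges],yaw,z,p0)
    d=rp-mp; u=ux(84.9); v=np.array([-u[1],u[0]])
    print(n,'reader',rp.round(4),'mod',mp.round(4),'gap',((d@u-.03-face)*1000).round(2),'lat',(-d@v*1000).round(2))
E
cat > rr.py <<'E'
from edge import *
for n in("top","scene"): print(n,reader(n,True))
ES=[((-30,25,0),(-30,25,95)),((-30,-25,0),(-30,25,0)),((-30,-25,0),(30,-25,0)),((30,-25,0),(30,-25,60)),((-30,-25,100),(-30,25,100)),((-30,-25,0),(-30,-25,100)),
((-30,-18,37),(-30,18,37)),((-30,-18,73),(-30,18,73)),((-30,-18,37),(-30,-18,73)),((-30,18,37),(-30,18,73))]
ET=[((-30,25,0),(-30,25,95)),((-30,-25,0),(-30,25,0)),((-30,25,0),(10,25,0)),((-30,-25,0),(-30,-25,100))]+ES[4:5]+ES[6:]
for k,gap in((1,20),(2,8)):
    p0=(.494,.286) if k==1 else (.4935,.298)
    for n,e in(("scene",ES),("top",ET)): rel2(n,cv2.imread(f"pics/r{k}{n[0]}_full.png"),e,84.9,.03,p0=p0)
from rel import rel
rel("top",[(-30,-25,100),(-30,25,100),(-30,-25,0),(-30,25,0)],px([(325,158),(270,350),(418,275),(370,443)],8,(160,170)),84.9,.03)
E
python3 rr.py
```

```text
top (array([0.49873917, 0.36702211]), np.float64(82.1477459055944))
scene (array([0.50446989, 0.36378487]), np.float64(87.32297939435142))
scene reader [0.5052 0.3646] mod [0.4937 0.2841] gap 21.19 lat 4.28
top reader [0.4974 0.3661] mod [0.492 0.285] gap 21.29 lat -1.84
scene reader [0.5052 0.3646] mod [0.4933 0.2963] gap 9.11 lat 5.81
top reader [0.4974 0.3661] mod [0.4914 0.2971] gap 9.29 lat -0.14
top reader [0.4998 0.366 ] mod [0.4942 0.2976] gap mm 8.65 lateral (module minus reader, reader y) -0.48 maxres 1.19 0.98
```

```bash
cat > ov.py <<'E'
from edge import *
def wire(im,n,edges,p,box,k,col):
    for a,b in edges:
        q=proj(n,pose(p,np.array([a,b])/1000)); q=((q-np.array(box[:2])+.5)*k*16).round().astype(int)
        cv2.line(im,tuple(map(int,q[0])),tuple(map(int,q[1])),col,1,cv2.LINE_AA,4)
def up(im,b,k): return cv2.resize(im[b[1]:b[3],b[0]:b[2]],None,fx=k,fy=k,interpolation=cv2.INTER_CUBIC)
E
python3 - <<'E'
from ov import *
bt=(110,160,190,245);bs=(418,130,488,215)
E1=RE[:7]+[(A([30+25,-50,205]),A([55,50,205])),(A([95,-20,205]),A([95,20,205]))]
a=up(cv2.imread("pics/top0.png"),bt,6);wire(a,"top",E1,[.5,.3658,np.radians(84.9)],bt,6,(0,0,255))
b=up(cv2.imread("pics/scene0.png"),bs,6);wire(b,"scene",E1,[.502,.3668,np.radians(84.9)],bs,6,(0,0,255))
cv2.imwrite("pics/ov1.png",np.hstack([a[:510],b[:510]])[:,:800*2]);print(a.shape,b.shape)
E
```

```text
(510, 480, 3) (510, 420, 3)
```

Run:
```python
import cv2;a=cv2.imread("pics/ov1.png");print(a.shape);cv2.imwrite("pics/ov1b.png",cv2.resize(a,(800,int(a.shape[0]*800/a.shape[1]))))if a.shape[1]>800 else None
```

```text
(510, 900, 3)
```

View pics/ov1b.png

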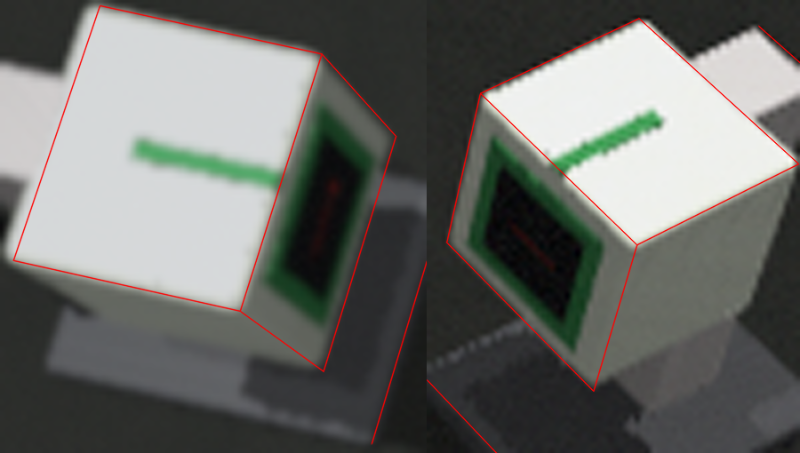

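```bash
cat > ovm.py <<'E'
from ov import *
ME=[(A(a,float),A(b,float)) for a,b in [((-30,25,0),(-30,25,100)),((-30,-25,0),(-30,25,0)),((-30,-25,0),(30,-25,0)),((30,-25,0),(30,-25,100)),((-30,-25,100),(-30,25,100)),((-30,-25,0),(-30,-25,100)),((-30,25,0),(30,25,0)),((-30,25,100),(30,25,100)),((-30,-25,100),(30,-25,100))]]
def two(tag,pt,ps,yaw,z,out,bt=(165,175,225,235),bs=(395,150,455,220),edges=ME):
    a=up(cv2.imread(f"pics/{tag}t_full.png"),bt,6.5);wire(a,"top",edges,[*pt,np.radians(yaw),z],bt,6.5,(0,0,255))
    b=up(cv2.imread(f"pics/{tag}s_full.png"),bs,6.5);wire(b,"scene",edges,[*ps,np.radians(yaw),z],bs,6.5,(0,0,255))
    h=min(len(a),len(b)); cv2.imwrite("pics/"+out,np.hstack([a[:h],b[:h]]))
E
python3 - <<'E'
from ovm import *
two("r2",(.4942,.2976),(.4962,.2973),84.9,.105,"ov2.png",bs=(395,155,455,215))
E
```

```text
(no output)
```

View pics/ov2.png

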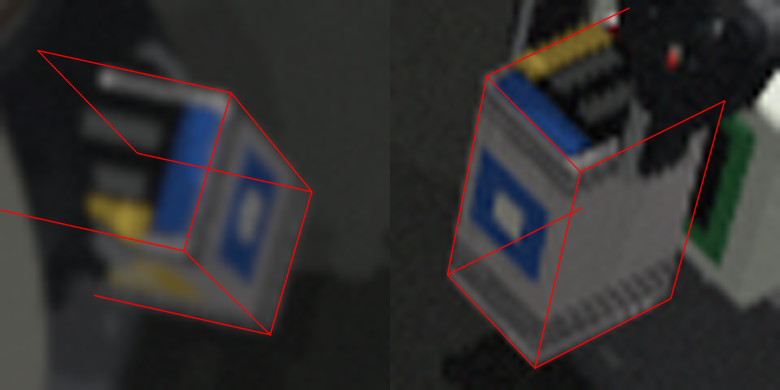

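Run:
```python
from h import *
p=WIN-(.03+.0067)*ux(RY); ctrl.move_l([*p,.158],vel=.02); ctrl.sleep(1.5)
s=ctrl.read_state();print(s["time_s"],s["tool_pos"],p,s["joint_vel"].round(2).tolist())
im=vision.capture("scene");cv2.imwrite("pics/r3s_full.png",im)
im=vision.capture("top");cv2.imwrite("pics/r3t_full.png",im)
# back off, turn, blue at nominal 20 mm
q=WIN-.13*ux(RY)
ctrl.move_l([*q,.158],vel=.12)
ctrl.movep([*q,.20],Rt(RY+90)); 
s=ctrl.read_state();print(s["time_s"],s["joint_positions"].round(1))
p=WIN-(.03+.0085)*ux(RY); ctrl.move_l([*q,.158],vel=.12)
ctrl.move_l([*(p-.01*ux(RY)),.158],vel=.1);ctrl.move_l([*p,.158],vel=.03);ctrl.sleep(.3)
s=ctrl.read_state();print(s["time_s"],s["tool_pos"],p,s["opening"])
im=vision.capture("scene");cv2.imwrite("pics/b1s_full.png",im)
im=vision.capture("top");cv2.imwrite("pics/b1t_full.png",im)
from ovm import *
two("r3",(.4942,.2991),(.4962,.2988),84.9,.105,"ov3.png",bs=(395,155,455,215))
two("b1",(.4942,.2976),(.4962,.2973),84.9,.105,"ov4.png",bs=(395,155,455,215))
```

```text
15.7583 [0.49317263 0.29967288 0.15799705] [0.49317075 0.29966406] [-0.11, -0.06, 0.07, 0.01, 0.04, 0.01]
19.4333 [   9.9    2.    99.3    0.    78.7 -164.9]
21.6833 [0.49302347 0.29779362 0.15801674] [0.49301074 0.29787119] 0.0479233753491561
```

View pics/ov3.png

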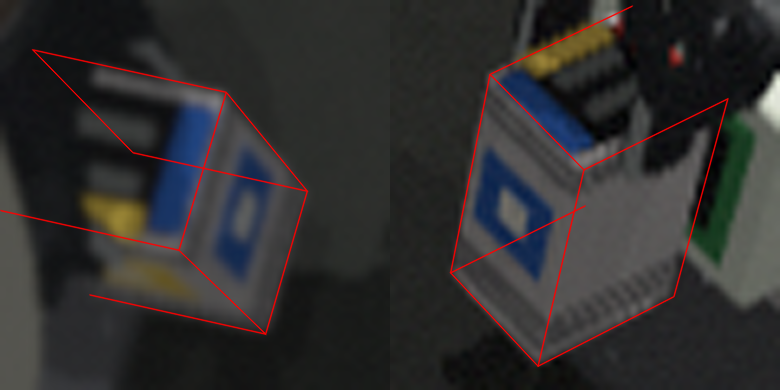

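View pics/ov4.png

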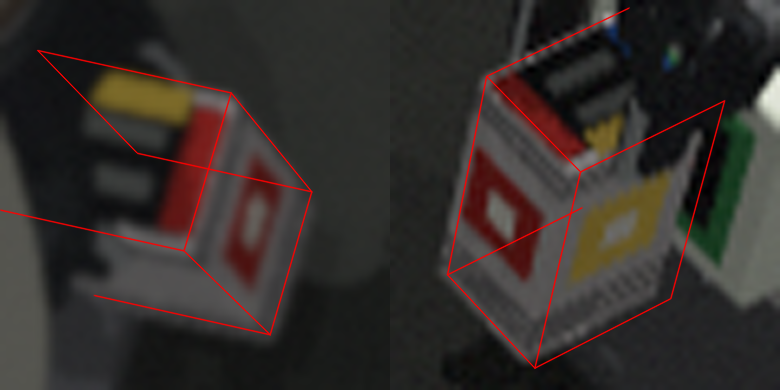

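Run:
```python
from h import *
p=WIN-(.03+.0062)*ux(RY); ctrl.move_l([*p,.158],vel=.02); ctrl.sleep(1.5)
s=ctrl.read_state();print(s["time_s"],s["tool_pos"],p)
im=vision.capture("scene");cv2.imwrite("pics/b2s_full.png",im)
im=vision.capture("top");cv2.imwrite("pics/b2t_full.png",im)
q=WIN-.13*ux(RY)
ctrl.move_l([*q,.158],vel=.12)
D=np.array([.485,.15])
ctrl.movep([*D,.15],Rt(150)); ctrl.move_l([*D,.062],vel=.1)
c=ctrl.move_l([*D,.0515],vel=.02,until_force=4)
s=ctrl.read_state();print(c,s["time_s"],s["tool_pos"],s["wrist_force"])
ctrl.open_gripper(); ctrl.move_l([*D,.16],vel=.15)
s=ctrl.read_state();print(s["time_s"],s["opening"],s["joint_positions"].round(1))
ctrl.movep([*D,.16],Rt(240))
s=ctrl.read_state();print(s["time_s"],s["joint_positions"].round(1))
im=vision.capture("scene");crop(im,300,100,480,280,4,"d_s.png")
im=vision.capture("top");crop(im,190,150,350,270,4,"d_t.png")
from ovm import *
two("b2",(.4942,.2996),(.4962,.2993),84.9,.105,"ov5.png",bs=(395,155,455,215))
```

```text
23.55 [0.49320674 0.30015353 0.15797953] [0.4932152  0.30016208]
True 26.4833 [0.48513907 0.15002544 0.05356445] [-0.49264229 -0.06536536  5.27566548]
27.8083 0.08507547679789866 [   3.5    1.3  104.8    0.    74.2 -146.5]
31.7083 [  3.5   1.1 104.9   0.   74.1 123.5]
```

View pics/d_s.png

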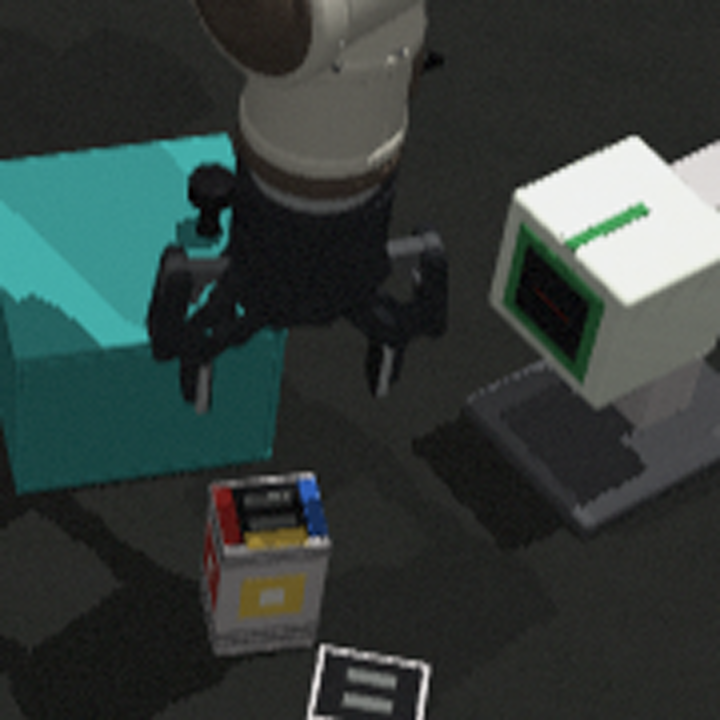

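View pics/ov5.png

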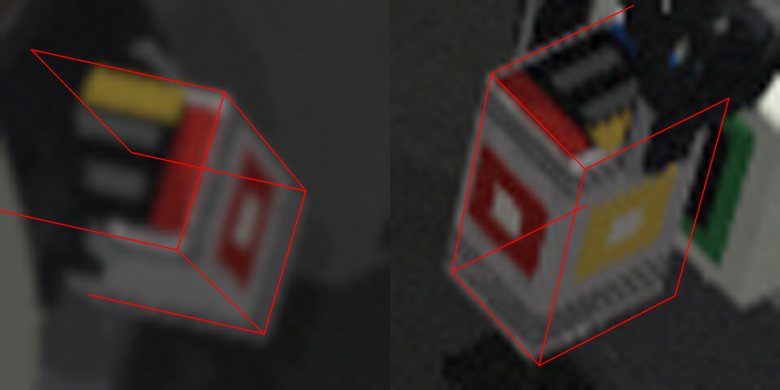

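Run:
```python
from h import *
D=np.array([.485,.15])
print(ctrl.move_l([*D,.053],vel=.12,until_force=8))
ctrl.grasp(); s=ctrl.read_state();print(s["time_s"],s["tool_pos"],s["opening"])
ctrl.move_l([*D,.16],vel=.15)
q=WIN-.12*ux(RY)
ctrl.movep([*q,.158],Rt(RY-90))
p=WIN-(.025+.0065)*ux(RY)
ctrl.move_l([*(p-.015*ux(RY)),.158],vel=.12);ctrl.move_l([*p,.158],vel=.03);ctrl.sleep(1.5)
s=ctrl.read_state();print(s["time_s"],s["tool_pos"],p,s["opening"],s["wrist_force"])
im=vision.capture("scene");cv2.imwrite("pics/y1s_full.png",im)
im=vision.capture("top");cv2.imwrite("pics/y1t_full.png",im)
from ovm import *
YE=[(A(a,float),A(b,float)) for a,b in [((-30,-25,0),(30,-25,0)),((-30,-25,100),(30,-25,100)),((30,-25,0),(30,-25,100)),((-30,-25,0),(-30,-25,100)),((30,-25,0),(30,25,0)),((30,25,0),(30,25,100)),((-30,-25,0),(-30,25,0)),((-30,25,0),(-30,25,100))]]
# place wires for gap 7.5 per camera
for g in (.0075,):
    d=(.06+g-.005); u=ux(84.9)
    two("y1",np.array([.5,.3658])-d*u,np.array([.502,.3668])-d*u,-5.1,.105,"ov6.png",bs=(395,155,455,215),edges=YE)
```

```text
False
33.2167 [0.48577649 0.14980133 0.05420942] 0.05818204737651803
38.6417 [0.49362338 0.30484626 0.15801431] [0.493633   0.30484347] 0.0577326393990576 [ 0.1601303  -0.30620941 -4.05138989]
```

View pics/ov6.png

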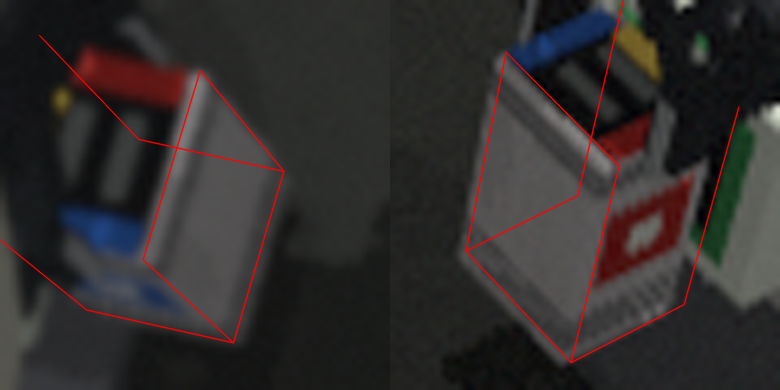

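Yellow is squarely in front, but both overlays suggest about 8.5 mm, so I move 1 mm closer and hold again. Then I hover over the case and check for clearance to the lid.

Run:
```python
from h import *
p=WIN-(.025+.0055)*ux(RY); ctrl.move_l([*p,.158],vel=.02); ctrl.sleep(1.4)
s=ctrl.read_state();print(s["time_s"],s["tool_pos"])
q=WIN-.14*ux(RY)
ctrl.move_l([*q,.158],vel=.15); ctrl.move_l([*q,.24],vel=.2)
C=CA-.01*ux(CY)
ctrl.movep([*C,.27],Rt(CY+90)); ctrl.sleep(.2)
s=ctrl.read_state();print(s["time_s"],s["tool_pos"],s["joint_positions"].round(1))
im=vision.capture("scene");cv2.imwrite("pics/c1s_full.png",im);crop(im,60,100,360,420,1.8,"c1s.png")
im=vision.capture("top");cv2.imwrite("pics/c1t_full.png",im);crop(im,250,130,560,420,2.5,"c1t.png")
```

```text
40.3917 [0.49370345 0.30582602 0.15797654]
43.5667 [ 0.53165071 -0.21365392  0.26999903] [-34.    6.6  86.5   0.   86.9 -18.6]
```

View pics/c1s.png

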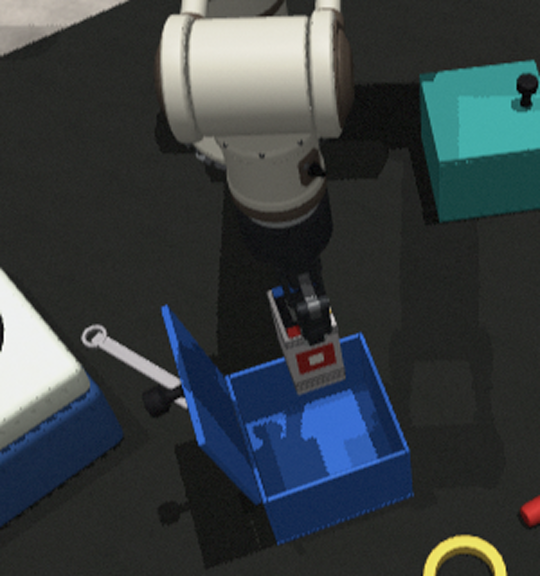

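View pics/c1t.png

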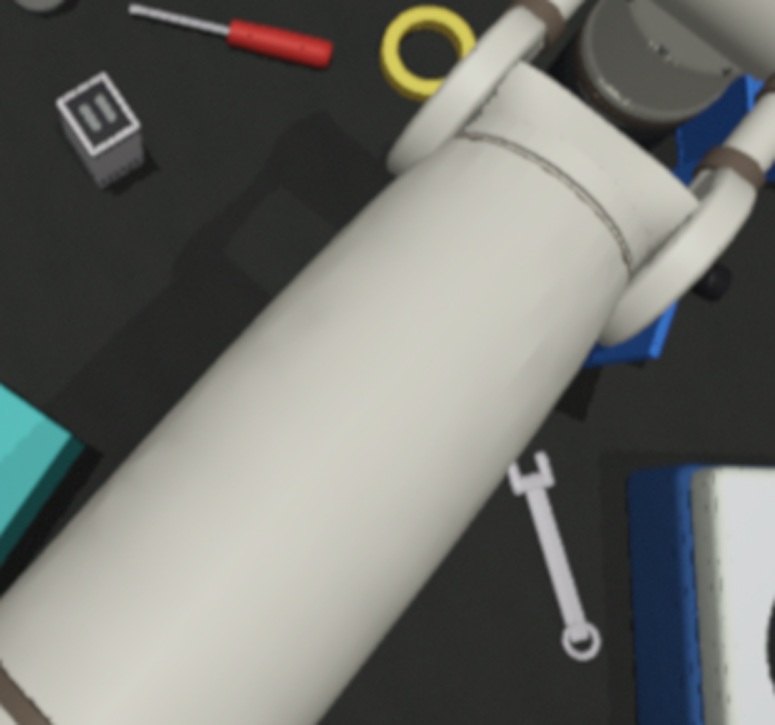

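Run:
```python
from h import *
for z in (.27,.35,.4,.45,.5,.55,.6,.65): print(z,((proj("scene",[[.5317,-.2137,z]])-[60,100])*1.8).round(0).tolist())
r=np.array([np.sin(np.radians(-34)),-np.cos(np.radians(-34))])
for z in (.45,.5,.55): print('right end .12 off',z,((proj("scene",[[*(np.array([.5317,-.2137])+.12*r),z]])-[60,100])*1.8).round(0).tolist())
```

```text
0.27 [[309.0, 330.0]]
0.35 [[299.0, 283.0]]
0.4 [[292.0, 249.0]]
0.45 [[285.0, 213.0]]
0.5 [[277.0, 172.0]]
0.55 [[268.0, 128.0]]
0.6 [[258.0, 79.0]]
0.65 [[247.0, 24.0]]
right end .12 off 0.45 [[137.0, 218.0]]
right end .12 off 0.5 [[122.0, 178.0]]
right end .12 off 0.55 [[105.0, 134.0]]
```

Run:
```python
from h import *
C=CA-.01*ux(CY)-np.array([.0012,0])
c=ctrl.move_l([*C,.075],vel=.12,until_force=8); print(c)
if not c:
    c=ctrl.move_l([*C,.056],vel=.02,until_force=4)
s=ctrl.read_state();print(c,s["time_s"],s["tool_pos"],s["wrist_force"])
```

```text
False
True 46.1833 [ 0.53004006 -0.21453323  0.05921137] [ 0.540672   -0.48162792  5.21236666]
```

Run:
```python
from h import *
C=ctrl.read_state()["tool_pos"][:2]
ctrl.open_gripper()
c=ctrl.move_l([*C,.34],vel=.2)
s=ctrl.read_state();print(c,s["time_s"],s["tool_pos"],s["wrist_force"],s["opening"])
im=vision.capture("scene");crop(im,100,230,320,420,3.5,"p1s.png")
```

```text
False 48.1417 [ 0.52958833 -0.21422894  0.33856893] [ 0.04734783 -0.64562054  0.39258415] 0.08503307860414133
```

View pics/p1s.png

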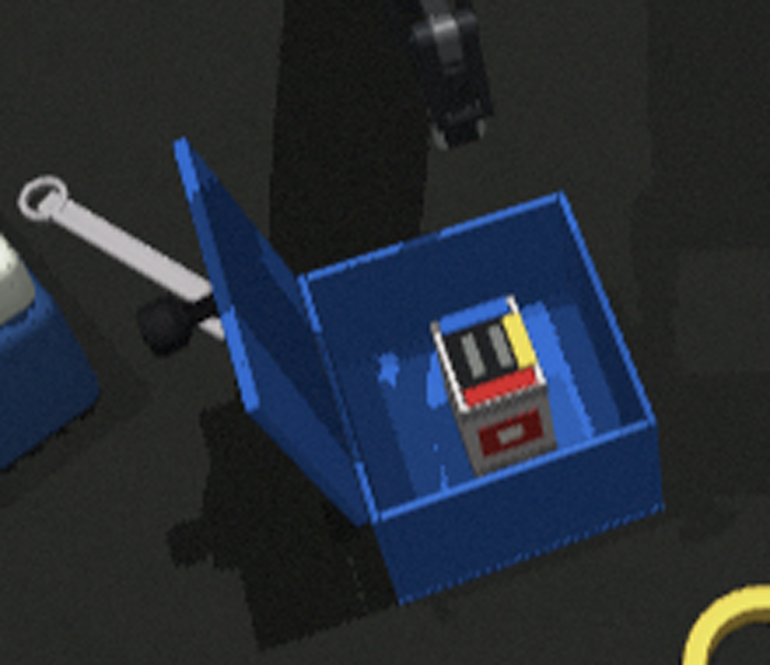

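The module stands upright in the case, crop (500,390), and the lid is open with its knob outside at (165,325). Next I close the fingers and push the lid from outside, beside the knob.

Run:
```python
from h import *
R=Rt(CY+90)
cx=ux(CY);cy=ux(CY+90)
P=lambda x,y,z:[*(CA-np.array([.0012,0])+x*cx+y*cy),z]
ctrl.grasp()
ctrl.move_l(P(.175,-.045,.345),vel=.25,ori=R)
ctrl.move_l(P(.175,-.045,.24),vel=.2)
s=ctrl.read_state();print(s["time_s"],s["tool_pos"],s["wrist_force"])
c=ctrl.move_l(P(.07,-.045,.24),vel=.07,until_force=25)
s=ctrl.read_state();print(c,s["time_s"],s["tool_pos"],s["wrist_force"])
im=vision.capture("scene");crop(im,60,150,320,420,2.2,"l1s.png")
```

```text
50.5417 [ 0.43815553 -0.38087792  0.24134443] [ 0.09664775 -0.78499732  0.40889806]
False 52.1917 [ 0.46529877 -0.28002704  0.23992717] [ 0.24240344  0.13007077 -0.69083046]
```

View pics/l1s.png

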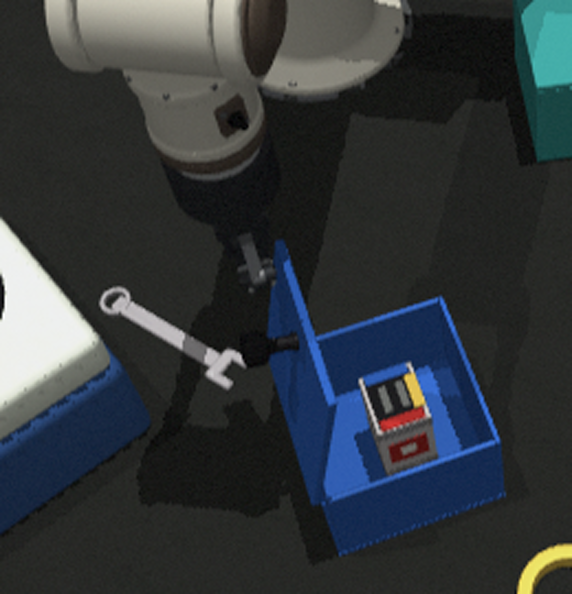

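Run:
```python
from h import *
cx=ux(CY);cy=ux(CY+90)
P=lambda x,y,z:[*(CA-np.array([.0012,0])+x*cx+y*cy),z]
ctrl.sleep(.2)
im=vision.capture("scene");crop(im,130,230,320,420,2,"l2s.png")
c=ctrl.move_l(P(.045,-.045,.24),vel=.07,until_force=25)
ctrl.move_l(P(.10,-.045,.30),vel=.2)
ctrl.sleep(.8)
s=ctrl.read_state();print(c,s["time_s"],s["tool_pos"],s["wrist_force"])
a=cv2.imread("pics/l2s.png")
im=vision.capture("scene");crop(im,130,230,320,420,2,"l3s.png")
cv2.imwrite("pics/l23.png",np.hstack([a,cv2.imread("pics/l3s.png")]))
cv2.imwrite("pics/end_s.png",im);cv2.imwrite("pics/end_t.png",vision.capture("top"))
```

```text
False 54.3583 [ 0.45739693 -0.30867928  0.30004174] [-0.34635975 -0.57748211 -0.02087048]
```

View pics/l23.png

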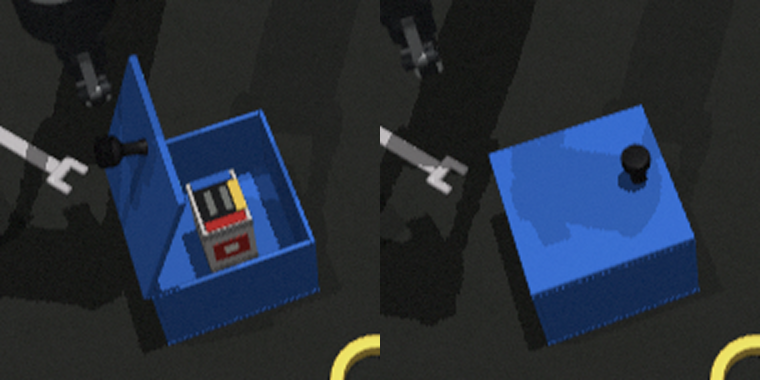

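The lid is down. I check the shut angle with a wireframe overlay and confirm that the spare is undisturbed.

Run:
```python
from ov import *
bs=(140,260,300,410)
im=cv2.imread("pics/end_s.png"); b=up(im,bs,4)
L=[(A(a,float),A(c,float)) for a,c in [((80,80,123),(-80,80,123)),((80,-80,123),(-80,-80,123)),((-80,-80,123),(-80,80,123)),((80,-80,123),(80,80,123)),((-80,80,0),(-80,80,115)),((80,80,0),(-80,80,0))]]
wire(b,"scene",L,[*CA+np.array([.0013,0]),np.radians(CY)],bs,4,(0,0,255))
c=up(im,(370,240,430,310),2.5); b[:c.shape[0],-c.shape[1]:]=c
o=up(cv2.imread("pics/scene0.png"),(370,240,430,310),2.5); b[180:180+o.shape[0],-o.shape[1]:]=o
cv2.imwrite("pics/fin.png",b)
d=cv2.absdiff(im,cv2.imread("pics/scene0.png"))[255:315,365:415]; print(d.mean())
```

```text
1.6536666666666666
```

View pics/fin.png

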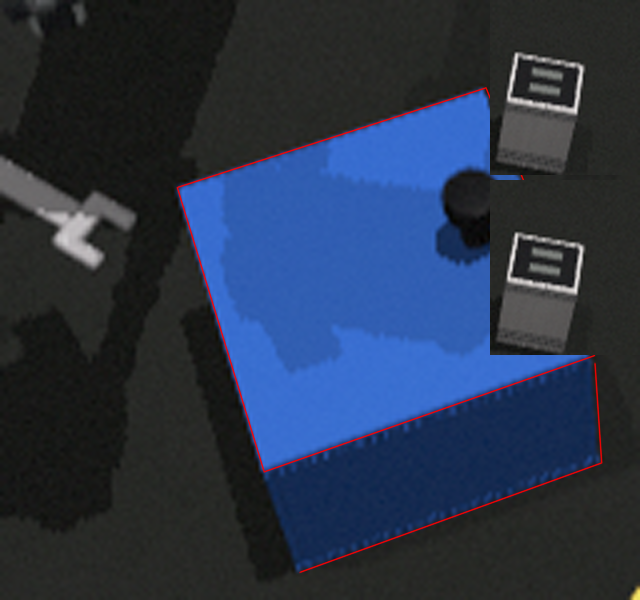

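The lid outline matches the shut pose exactly, the spare has not moved and the gripper is clear, so I hand in.

Run:
```python
from h import *
p=ctrl.read_state()["tool_pos"]; ctrl.move_l([p[0],p[1],.36],vel=.2); ctrl.sleep(.3)
s=ctrl.read_state(); print(s["time_s"],s["wrist_force"])
ctrl.finish_job()
```

```text
55.2083 [-0.78482427  0.198369   -0.68976394]
the job is handed in; nothing more can be done
```

I showed the labelled module's labels to the reader in the order red, blue, yellow. Then I stood it upright in the blue case, closed the lid and handed in at 55.2 s of the 72 s allowed; no verdict is reported.

- **Showing the labels:** each label was held still for about 1.4 to 1.5 s at its final position. Red and blue were shown in one grasp, with a half turn between them. I put the module down and re-gripped it across red and blue before showing yellow.
- **Gap to the window:** I could only measure it from the images, and the two cameras disagreed by about 1.3 mm. My estimates are about 7 to 8.5 mm for red and blue and about 7 to 7.5 mm for yellow. Yellow was held first at about 8.5 mm, then 1 mm closer. Red was also held first at a slightly larger gap: one scene-camera reading there was 10.4 mm and the others 8.4 to 9.7 mm, so I moved in 1.5 mm and held again. The automatic edge fit of the reader gave inconsistent results, so I relied on hand-picked corners and wireframe overlays instead.
- **Placing and lid:** the module touched the case floor with about 5 N and stood upright after release. The final overlay of the lid matches the fully shut pose.
- **Surroundings:** the spare looks the same as in the first picture, and the gripper was clear of everything at hand-in.

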